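Bring the clamped stop collar up to the syringe plunger

ROBOT

A 6-joint arm with a two-finger parallel gripper is mounted at the origin on the work surface. World frame = base frame: x ahead of the robot, y to its left, z up, the work surface at z = 0. Lengths are in mm, angles in rad, forces in N, time in s.
With the tool pointing down it reaches from about 350 to 875 mm from the base axis. Payload 4.2 kg.
Tool frame: the origin (TCP) lies on the mounting face of the last link; the fingertips stand 173 mm ahead of it and the grasp point (between the pads) lies 155 mm ahead of it; z points along the fingers, y is the direction in which the jaws open and shut (so a half turn about z gives the same grasp; the last joint's range is limited). The gripper opens to 85 mm and grips with 20 to 120 N. Pads are 22 mm wide; open, the fingers measure 114 mm over their backs; the gripper's body (76 mm by 85 mm) begins 54 mm behind the grasp point. The pads swing forward as they close: fully open they stand 13 mm farther back than shut.
Start: joints at [-0.863, 0.385, 0.008, 0, -1.194, -0.259], TCP at [271.19, -563.077, 404.712] pointing down, gripper open.
Joint ranges: [-3.14, 3.14], [-1.21, 2.06], [-1.07, 1.41], [-3.16, 2.05], [-2.99, -0.16], [-3.1, 3.1]. Speed limits (rad/s): [2.79, 2.79, 3.14, 3.14, 3.14, 3.14].

INTERFACE

Orientations are given as a unit quaternion [x, y, z, w].
In Python, from bench import arm gives the robot as it stands. The module is installed in compiled form; this text tells all that it offers.
- The arm moves only by the tool play_rows, never from a script. Its argument "moves" is a list of rows, each a list of 3 entries, a list of its own where there are three numbers: the shift along the world's x, y, z in units of 30 cm (1.0 is 30 cm), then the turn about the world's z in units of 30 degrees (1.0 is 30 degrees), then the gripper's target within -1 to 1 (shut at 1, half-way at 0, fully open at -1). In form: [[[x, y, z], turn, jaw], ...]. A call has 1 to 12 rows; each row is the pose to reach, as a shift and turn from the pose measured when the call began; what a row does not reach only later rows make up. A row lasts 1/8 s, in which the tool goes at most 62.5 mm and 10.7 degrees, less where a joint would pass 70% of its speed; a pose out of reach is approached as far as the arm can. A call with a number of a shift or a turn outside -1 to 1 is refused whole. A call with a gripper value outside its range is refused whole. The fingers move at their own pace and stop on an object; the grip force is fixed at half the most. Time passes only in rows, so rows that repeat a pose let the fingers close. It gives the time, the measured TCP pose, the force and the opening at its end, in the units of the state.
- arm.read_state(): the state, without advancing time (a new reading comes with each control period).
- arm.get_image(name): name is "scene" or "top"; returns a dict with "pixels" (400x640x3 uint8, red, green, blue), "vfov" (degrees; the focal length in pixels is half the picture's height over the tangent of half this angle, whatever the lens; pixels are square), "cx", "cy" (the principal point, pixels), "dist" ([k1, k2, p1, p2, k3] as OpenCV has them; the pictures are not rectified), "xyz" and "rotation" of the camera in the world. Camera axes: x right, y up, looking along -z (the intrinsics and any distortion apply to the point x, -y, -z); pixel columns grow to the right and rows downward; lengths in mm; the calibration is good to about 2 mm. A picture is of the moment at which its call begins. There is no depth.
- arm.job_done(): hands the job in, once; it reports no verdict.
Trained networks look in a picture, given as the dict that the camera call returned (one of the last four; its "shot" number tells which), for a name from the list of things; names that differ only in an ending like _2 or _b are one class to them, and where a whole thing is asked for, a point or a joint stands for the part that bears it (a point fixed in the world has none). Each returns a list of dicts, best first, with "conf" (0 to 1); they miss things now and then, are a little off and sometimes report something else, mostly with a low value. They report only what shows in the picture. A call takes as long as a camera call.
- arm.look_for(name, picture): "centre" ([x, y, z] in mm, in world coordinates, good to about 4 mm: the middle of the surface that is visible of it).
The state is a dict: "clock": time; "joints": joint angles; "joint_vel": joint speeds; "joint_efforts": joint torques, N m; "position": TCP position; "ee_rot": TCP orientation; "contact_force": force on the tool from outside, world axes, zero at the start; "wrist_torque": the same for the moment, N m; "gripper_width": finger opening in mm.
Only numpy, scipy, OpenCV 4.12 (cv2) and the standard library are available. Lean on these libraries where they do the work, as an engineer would, in place of code of your own. Each camera call takes 0.05 s, during which the arm holds its last target.

TASK

On the small syringe bench, loosen the thumbscrew on top of the stop collar, slide the collar along its rod until its pusher arm bears on the thumb disc of the syringe's plunger, and tighten the screw again so that the arm stays pressed lightly against the disc. Feel for the contact and keep it gentle: never more than 15 N on the syringe. Leave the glassware and the spare parts around it where they are.

Things in the scene. Friction and masses are not known exactly. Their poses are not given: they have to be found in the camera images.
- pump: the syringe bench, fixed to the table: grey base plate 150 x 340 x 12 mm. Origin: centre of its underside; z up; y along its length, from the collar end to the syringe end: the collar must slide towards +y. A steel guide rod, 12 mm thick, runs along y at x = -30 mm, 60 mm above the table, between two posts 78 mm high at y = -145 and +125 mm
- collar: the knurled steel stop collar, 36 mm in diameter, 24 mm wide, sliding without turning on the guide rod. Origin: on the rod's axis, mid-width; axes as the bench's. An aluminium pusher arm, 26 mm high, reaches from it to x = +72 mm. Clamped, it holds against 25 N and more; with the screw loose it slides with about 2 N of drag
- push_face (a point): middle of the place on the pusher arm's flat front face (12 mm ahead of the collar's origin) that must meet the plunger's thumb disc; axes as the bench's. It moves with the collar
- paddle (a point): centre of the thumbscrew's flat upright paddle, 40 mm long (x), 10 mm thick (y), 28 mm high (z, the screw's axis), 106 mm above the table; 14 mm are free between its underside and the collar's top. Loosened to about 1.2 rad it stands square across the rod. It rides straight above the collar's origin; by holding it one can also push the loose collar along
- screw (a joint): turn of the thumbscrew in rad: 0 fully tight (stop), growing as it is loosened (counter-clockwise seen from above) up to 2.2 (stop). It starts tight, at 0 to 0.2. The clamp lets go fully at 0.7; loose enough is 0.9 and more, tight again is below 0.35. Turning takes about 0.1 to 0.3 N m; it stays where it is left
- syringe: the syringe lying in two cradles on the bench, parallel to the rod; clear barrel 31 mm in diameter. Origin: on its axis, 60 mm above the table; axes as the bench's. Its white plunger points to -y and ends in a round thumb disc, 28 mm in diameter, in the way of the pusher arm. The disc yields by about 1 mm for 4 N and springs back; the arm must end pressing on it with 0.5 to 15 N
- disc_zone (a point): a fixed point on the syringe's axis, 15 mm to -y of its origin: middle of the stretch in which the thumb disc's outer face lies. How far the plunger stands out is not measured: the face is anywhere up to 15 mm to either side (y) of this point, 25 to 90 mm ahead of the arm at the start
- beaker: glass beaker, 70 mm wide, 90 mm high, bystander. Origin: centre of its underside
- wash_bottle: white plastic bottle with a cap, 66 mm wide, 150 mm high, bystander. Origin: centre of its underside
- spare_collar: spare plain steel ring, 36 mm wide, 20 mm high, lying loose, bystander. Origin: centre of its underside
- jar: small amber jar, 48 mm wide, 55 mm high, bystander. Origin: centre of its underside

How it is judged (in metres and radians):
On the way, in this order (a step that is already met when the one before it is completed fails the run):
1. the thumbscrew is loosened (value of joint screw above 0.9 rad), for 0.1 s.
2. with the screw still loose, the collar's arm bears on the plunger's disc (contact force between collar and syringe above 0.5 N and value of joint screw above 0.6 rad), for 0.2 s.
At the end, for the whole second after the job is handed in: the thumbscrew is tight (below 0.35 rad), and the collar stands still with its arm pressing on the syringe's plunger disc with 0.5 to 15 N (value of joint screw below 0.35 rad and contact force between collar and syringe between 0.5 and 15 N and linear speed of collar below 0.005 m/s); the robot touches nothing.
It fails at once if more than 15 N on the syringe (contact force between syringe and anything else above 15 N).
It fails at once if the beaker is moved by more than 25 mm (distance of beaker from where it was at the start of the episode above 0.025 m).
It fails at once if the wash bottle is moved by more than 25 mm (distance of wash_bottle from where it was at the start of the episode above 0.025 m).
It fails at once if the spare collar is moved by more than 25 mm (distance of spare_collar from where it was at the start of the episode above 0.025 m).
It fails at once if the jar is moved by more than 25 mm (distance of jar from where it was at the start of the episode above 0.025 m).
It also fails if it takes over 54 s, if anything falls off the work surface, if the arm or the gripper's body presses on something with over 40 N, if the wrist force passes 120 N, or if a joint passes its speed limit or range.

## Working session

There is one attempt and no reset: what is moved stays moved. The work goes in short steps, Python scripts to look and compute and a tool call to move; the robot and the scene stay as the last step left them, time stands still between calls to the robot, and variables do not carry over. Pictures are saved under pics/ and viewed, and the job is handed in when it is done.

Besides the shell and the picture viewer there is one more tool, called in YAML: its name, and indented under it one key for each argument. play_rows: Moves the arm, as the interface text tells. Shifts and turns lie within -1 to 1; 1 stands for 30 cm of shift or 30 degrees of turn. Its arguments: {"type":"object","properties":{"moves":{"type":"array"}},"required":["moves"]}

```bash
mkdir -p pics
cat > h.py <<'E'
from bench import arm
import numpy as np, cv2
from scipy.spatial.transform import Rotation as R
def cam(im):
    f=im["pixels"].shape[0]/2/np.tan(np.radians(im["vfov"])/2)
    K=np.array([[f,0,im["cx"]],[0,f,im["cy"]],[0,0,1]])
    r=np.array(im["rotation"],float)
    Rm=r if r.shape==(3,3) else R.from_quat(r).as_matrix()
    return K,np.array(im["dist"],float),Rm,np.array(im["xyz"],float)
def proj(im,P):
    K,d,Rm,t=cam(im)
    c=(np.atleast_2d(P)-t)@Rm; c=c*[1,-1,-1]
    return cv2.projectPoints(c.reshape(-1,1,3),np.zeros(3),np.zeros(3),K,d)[0].reshape(-1,2)
def onz(im,uv,z):
    K,d,Rm,t=cam(im)
    p=cv2.undistortPoints(np.array(uv,float).reshape(-1,1,2),K,d).reshape(-1,2)
    D=np.c_[p[:,0],-p[:,1],-np.ones(len(p))]@Rm.T
    return t+D*((z-t[2])/D[:,2])[:,None]
def save(im,n): cv2.imwrite("pics/"+n,im["pixels"][:,:,::-1])
E
python3 - <<'E'
from h import *
s=arm.read_state(); print(s)
for n in("scene","top"):
    im=arm.get_image(n); save(im,n+"0.png"); print(n,im["vfov"],im["xyz"],im["rotation"],im["dist"])
    for o in("pump","collar","paddle","push_face","screw","syringe","disc_zone","beaker","wash_bottle","spare_collar","jar"):
        try: print(o,[(np.round(q["centre"],1).tolist(),round(q["conf"],2)) for q in arm.look_for(o,im)][:3])
        except Exception as e: print(o,e)
print(arm.read_state()["clock"])
E
```

```text
{'clock': 0.0, 'joints': array([-8.63398075e-01,  3.85586234e-01,  6.62825866e-03, -5.07545770e-04,
       -1.19399073e+00, -2.58610954e-01]), 'joint_vel': array([ 0.001752  , -0.00040623,  0.00088248, -0.00029601,  0.00121908,
        0.00040973]), 'joint_efforts': array([ 1.19201020e-03, -3.92286086e+01,  1.88406676e+01,  4.18643698e+00,
       -4.63395481e-03,  2.33286158e-05]), 'position': array([ 271.12587778, -562.91016373,  403.60292685]), 'ee_rot': array([-2.22423835e-01,  9.74949447e-01,  1.06262196e-03, -2.90940228e-04]), 'contact_force': array([-0.28202763, -0.29021252, -0.57018136]), 'wrist_torque': array([-0.01017887,  0.04870874,  0.01369508]), 'gripper_width': 85.516901217909}
scene 53.888333438457856 [924.30735641 626.68912158 583.51139619] [0.11103519 0.41098769 0.87752923 0.22068703] [0.02718132 0.         0.         0.         0.        ]
pump [([530.1, 290.2, 41.8], 0.73), ([593.6, 139.4, 14.3], 0.63)]
collar [([522.5, 39.8, 69.9], 0.69)]
paddle [([518.9, 45.3, 107.9], 0.46)]
push_face [([519.5, 40.5, 72.8], 0.78)]
screw [([518.1, 47.8, 103.4], 0.63)]
syringe [([6
[... 194 characters left out ...]
473.4, 177.8, 16.0], 0.7)]
jar [([529.3, 289.9, 44.8], 0.77), ([723.3, 326.0, 92.7], 0.56)]
top 43.32349100806475 [ 546.86042977  116.73249736 1147.76837689] [-0.00694917  0.02067427  0.71752894 -0.69618712] [0.02314046 0.         0.         0.         0.        ]
pump [([579.9, 100.8, 14.1], 0.83)]
collar [([522.4, 35.8, 71.8], 0.88), ([705.2, 299.4, 102.6], 0.68)]
paddle [([525.1, 279.1, 56.2], 0.63)]
push_face [([523.5, 26.9, 72.9], 0.69)]
screw []
syringe [([642.0, 162.3, 68.9], 0.64)]
disc_zone [([643.4, 161.2, 72.0], 0.76)]
beaker [([633.8, -82.3, 30.0], 0.79)]
wash_bottle [([706.3, 297.6, 105.3], 0.83)]
spare_collar [([469.4, 168.6, 17.8], 0.54)]
jar [([523.4, 275.9, 54.3], 0.91)]
1.2
```

View pics/top0.png

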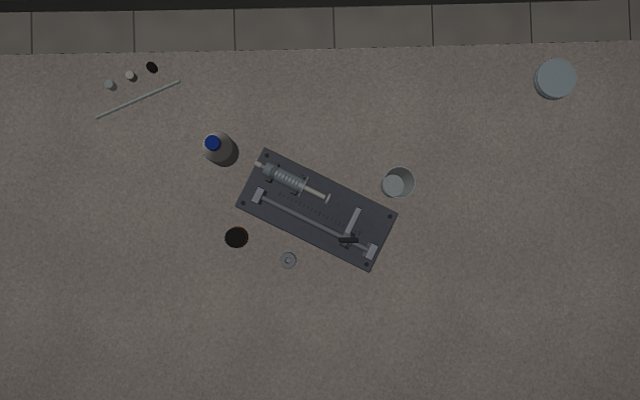

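View pics/scene0.png

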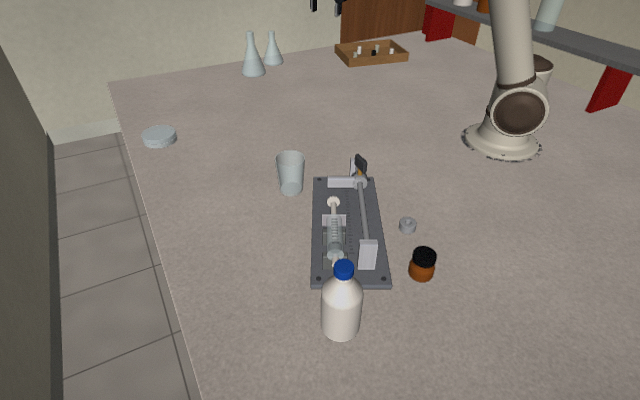

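Run:
```python
import cv2
a=cv2.imread("pics/top0.png")[135:285,220:410]; a=cv2.convertScaleAbs(a,alpha=1.8)
cv2.imwrite("pics/top0c.png",cv2.resize(a,None,fx=4,fy=4,interpolation=cv2.INTER_CUBIC))
a=cv2.imread("pics/scene0.png")[145:295,295:405]
cv2.imwrite("pics/scene0c.png",cv2.resize(a,None,fx=4,fy=4,interpolation=cv2.INTER_CUBIC))
```

```text
(no output)
```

View pics/top0c.png

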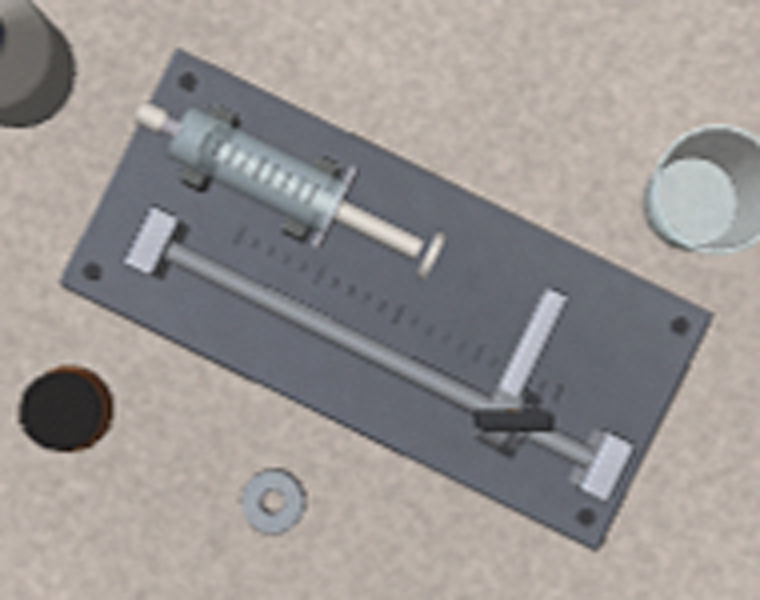

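View pics/scene0c.png

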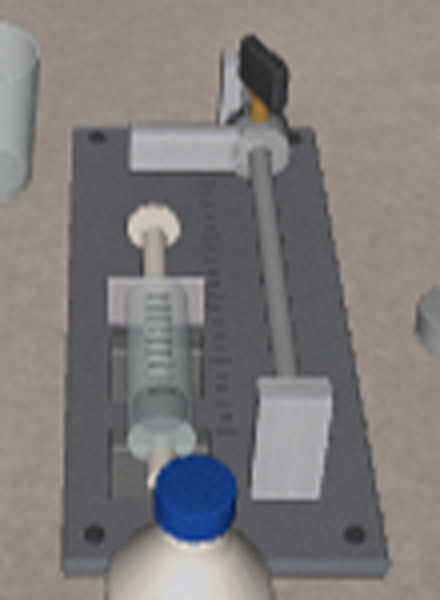

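```bash
cat >> h.py <<'E'
def crop(pts,x0=220,y0=135,k=4): return (np.array(pts,float)+.5)/k-.5+[x0,y0]
E
python3 - <<'E'
from h import *
from scipy.optimize import least_squares
im=arm.get_image("top")
uv=crop([(178,48),(712,315),(598,550),(63,286)])
W=onz(im,uv,12)
L=np.array([(75,170),(75,-170),(-75,-170),(-75,170)])
def res(p):
    c,s=np.cos(p[2]),np.sin(p[2]); return (L@np.array([[c,s],[-s,c]])+p[:2]-W[:,:2]).ravel()
r=least_squares(res,[580,100,-.45]); p=r.x; print(p[:2],np.degrees(p[2]),r.fun.round(1))
c,s=np.cos(p[2]),np.sin(p[2]); M=np.array([[c,-s],[s,c]])
tob=lambda w:(w[:,:2]-p[:2])@M
print("paddle ctr z115",onz(im,crop([(514,418)]),118), tob(onz(im,crop([(514,418)]),118)))
a=onz(im,crop([(476,412),(553,412)]),120); d=a[1]-a[0]; print(np.degrees(np.arctan2(d[1],d[0])), np.linalg.norm(d))
print("arm front/back top z73",tob(onz(im,crop([(548,291),(565,296)]),73)))
print("disc face z60-74",tob(onz(im,crop([(440,236),(428,275)]),66)))
print("syringe z75",tob(onz(im,crop([(190,135),(330,205)]),75)))
s0=arm.read_state(); Rt=R.from_quat(s0["ee_rot"]).as_matrix(); print("tool y ang",np.degrees(np.arctan2(Rt[1,1],Rt[0,1])),s0["joints"])
np.save("pose.npy",p)
E
```

```text
[575.90528932 102.21402191] -28.050433432678716 [ 0.5  0.4  0.6 -2.4 -1.8 -1.   0.7  3. ]
paddle ctr z115 [[510.69170622  41.02649141 118.        ]] [[-28.77985571 -84.66667121]]
-91.77291208542196 39.29637124629757
arm front/back top z73 [[ 40.23355997 -74.77071571]
 [ 41.86949619 -84.10383347]]
disc face z60-74 [[ 41.47259985 -10.04772363]
 [ 19.77255485 -13.55403002]]
syringe z75 [[ 29.99401153 133.41754395]
 [ 29.64035748  49.95813303]]
tool y ang 115.71518770545107 [-8.63374517e-01  3.84695707e-01  7.91308457e-03  1.92274788e-06
 -1.19400761e+00 -2.58607824e-01]
```

Run:
```python
from h import *
p=np.load("pose.npy"); 
t=arm.get_image("top"); s=arm.get_image("scene")
a=onz(t,crop([(178,253),(470,398)]),66); d=a[1]-a[0]; print("rod ang",np.degrees(np.arctan2(d[1],d[0]))+90)
for ang in(-27,-28):
  th=np.radians(ang); M=np.array([[np.cos(th),-np.sin(th)],[np.sin(th),np.cos(th)]])
  for n,im,(x0,y0,w,h) in(("t",t,(220,135,190,150)),("s",s,(295,145,110,150))):
    P=[]
    for z in(0,12): P+= [np.r_[M@q+p[:2],z] for q in((75,170),(75,-170),(-75,-170),(-75,170))]
    P+=[np.r_[M@q+p[:2],60] for q in((-30,-145),(-30,125))]
    pc=np.r_[M@(-30,-86)+p[:2],106]
    ph=np.radians(ang-68.75+5)
    for z in(92,120):
      for i,j in((20,5),(20,-5),(-20,-5),(-20,5)):
        P.append(np.r_[pc[:2]+[i*np.cos(ph)-j*np.sin(ph),i*np.sin(ph)+j*np.cos(ph)],z])
    uv=proj(im,np.array(P))
    b=cv2.resize(im["pixels"][y0:y0+h,x0:x0+w,::-1],None,fx=4,fy=4,interpolation=cv2.INTER_CUBIC)
    b=cv2.convertScaleAbs(b,alpha=1.5)
    u=((uv-[x0,y0]+.5)*4-.5).round().astype(int)
    for g,col in((u[4:8],(0,255,0)),(u[8:10],(0,0,255)),(u[10:14],(255,0,0)),(u[14:],(0,255,255))): cv2.polylines(b,[g],True,col,1)
    cv2.imwrite(f"pics/ov_{n}{-ang}.png",b)
  print(ang,pc)
```

```text
rod ang -28.139389173857907
-27 [510.13191062  39.20717582 106.        ]
-28 [509.04230713  40.3646758  106.        ]
```

View pics/ov_t27.png

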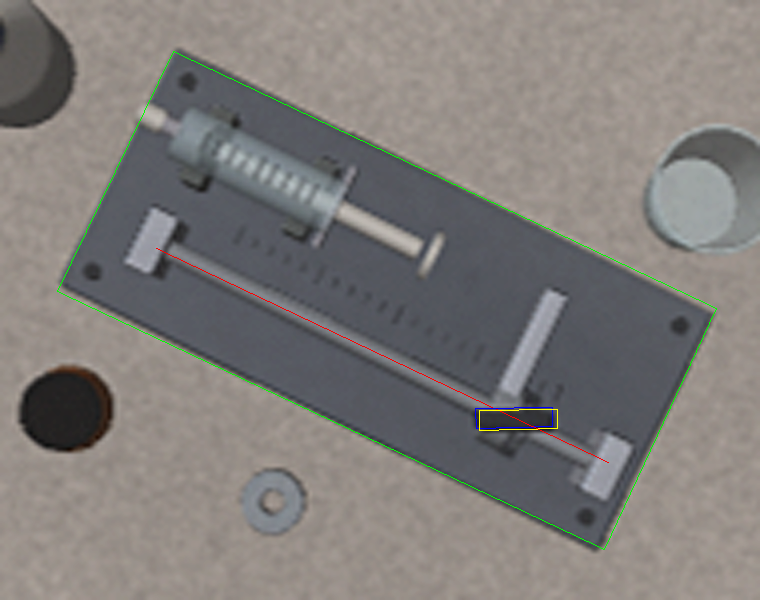

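View pics/ov_s27.png

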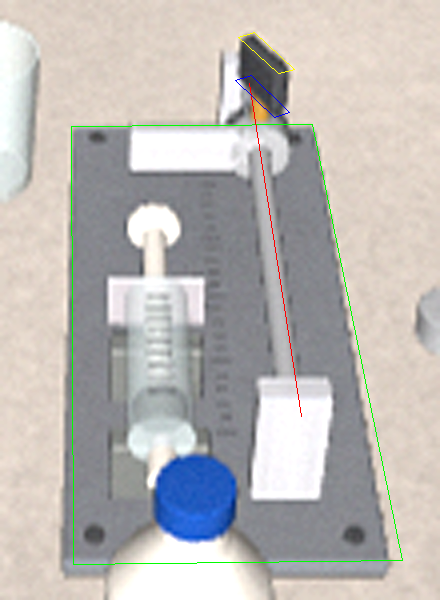

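play_rows:
  moves:
    - [[0.4, 1.0, 0], 1.0, -1]
    - [[0.4, 1.0, 0], 1.0, -1]
    - [[0.4, 1.0, 0], 1.0, -1]
    - [[0.4, 1.0, 0], 1.0, -1]
    - [[0.4, 1.0, 0], 1.0, -1]
    - [[0.4, 1.0, 0], 1.0, -1]
    - [[0.4, 1.0, 0], 1.0, -1]

```text
clock: 2.22
position: [391.4, -262.7, 405.0]
ee_rot: [-0.468, 0.884, -0.0, 0.0]
contact_force: [-0.0, 0.1, -0.2]
gripper_width: 85.1
```

play_rows:
  moves:
    - [[0.394, 1.0, 0], 1.0, -1]
    - [[0.394, 1.0, 0], 1.0, -1]
    - [[0.394, 1.0, 0], 1.0, -1]
    - [[0.394, 1.0, 0], 1.0, -1]
    - [[0.394, 1.0, 0], 1.0, -1]
    - [[0.394, 1.0, 0], 1.0, -1]
    - [[0.394, 1.0, -0.1], 1.0, -1]
    - [[0.394, 1.0, -0.2], 1.0, -1]
    - [[0.394, 1.0, -0.2], 1.0, -1]

```text
clock: 3.35
position: [509.2, 35.4, 342.8]
ee_rot: [-0.68, 0.733, 0.001, -0.003]
contact_force: [-0.6, -1.0, 0.1]
gripper_width: 85.7
```

Run:
```python
from h import *
s=arm.read_state(); Rt=R.from_quat(s["ee_rot"]).as_matrix(); print(s["position"],np.degrees(np.arctan2(Rt[1,1],Rt[0,1])),s["joints"],s["contact_force"])
im=arm.get_image("scene"); save(im,"s1.png")
```

```text
[509.18400093  35.36266376 342.83750094] 175.64260681891355 [ 3.87782229e-01  2.49041586e-01 -3.58953451e-01  3.84857110e-05
 -9.68430493e-01 -4.63848589e-01] [-0.64723018 -0.95731852  0.08463097]
```

View pics/s1.png

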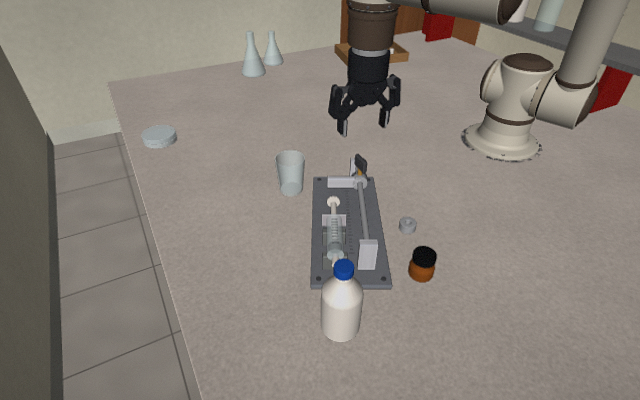

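play_rows:
  moves:
    - [[0, 0.017, -0.1], 0.08, -1]
    - [[0, 0.017, -0.2], 0.08, -1]
    - [[0, 0.017, -0.265], 0.08, -1]
    - [[0, 0.017, -0.265], 0.08, -1]
    - [[0, 0.017, -0.265], 0.08, -1]

```text
clock: 4.03
position: [510.7, 40.6, 266.8]
ee_rot: [-0.695, 0.719, -0.001, 0.0]
contact_force: [0.5, 0.3, 0.4]
gripper_width: 85.6
```

Run:
```python
from h import *
s=arm.read_state(); Rt=R.from_quat(s["ee_rot"]).as_matrix(); print(s["position"],np.degrees(np.arctan2(Rt[1,1],Rt[0,1])),s["contact_force"])
a=[]
for n,(x0,y0,w,h) in(("scene",(290,60,180,150)),("top",(280,150,130,150))):
    im=arm.get_image(n); a.append(cv2.resize(im["pixels"][y0:y0+h,x0:x0+w,::-1],(int(w*2.5),int(h*2.5))))
cv2.imwrite("pics/p2.png",cv2.convertScaleAbs(np.hstack(a),alpha=1.4))
```

```text
[510.73783172  40.64552196 266.83856047] 178.07349105595085 [0.4775911  0.25875876 0.35875827]
```

View pics/p2.png

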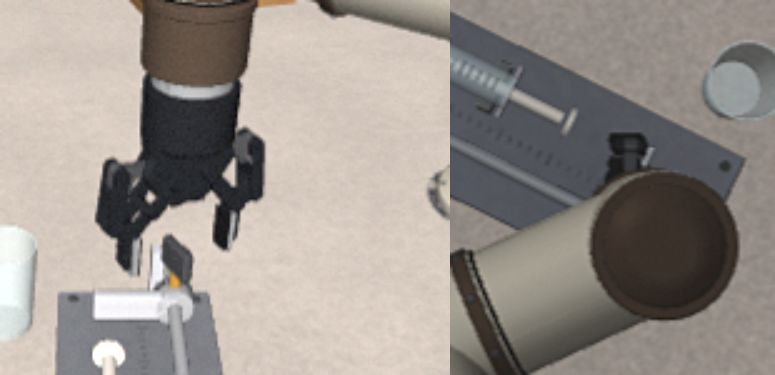

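play_rows:
  moves:
    - [[0, 0, -0.012], 0, 0]
    - [[0, 0, -0.012], 0, 0.5]
    - [[0, 0, -0.012], 0, 1]
    - [[0, 0, -0.012], 0, 1]
    - [[0, 0, -0.012], 0, 1]
    - [[0, 0, -0.012], 0, 1]
    - [[0, 0, -0.012], 0, 1]
    - [[0, 0, -0.012], 0, 1]

```text
clock: 5.12
position: [510.4, 40.8, 263.2]
ee_rot: [-0.695, 0.719, -0.001, 0.0]
contact_force: [-1.3, 0.1, 3.1]
gripper_width: 9.1
```

```bash
cat > look.py <<'E'
import sys
from h import *
s=arm.read_state(); Rt=R.from_quat(s["ee_rot"]).as_matrix(); print(s["clock"],s["position"].round(2),"yaw",np.degrees(np.arctan2(Rt[1,1],Rt[0,1])).round(2),s["contact_force"].round(2),s["wrist_torque"].round(2),s["gripper_width"])
if len(sys.argv)>1:
    a=[]
    for n,(x0,y0,w,h) in(("scene",(280,80,150,150)),("top",(270,150,150,150))):
        im=arm.get_image(n); a.append(cv2.resize(im["pixels"][y0:y0+h,x0:x0+w,::-1],(400,400),interpolation=cv2.INTER_CUBIC))
    cv2.imwrite("pics/"+sys.argv[1],cv2.convertScaleAbs(np.hstack(a),alpha=1.4))
E
python3 look.py p3.png
```

```text
5.125 [510.4   40.8  263.22] yaw 178.08 [-1.34  0.14  3.06] [ 0.16  0.49 -0.09] 9.074683256481139
```

View pics/p3.png

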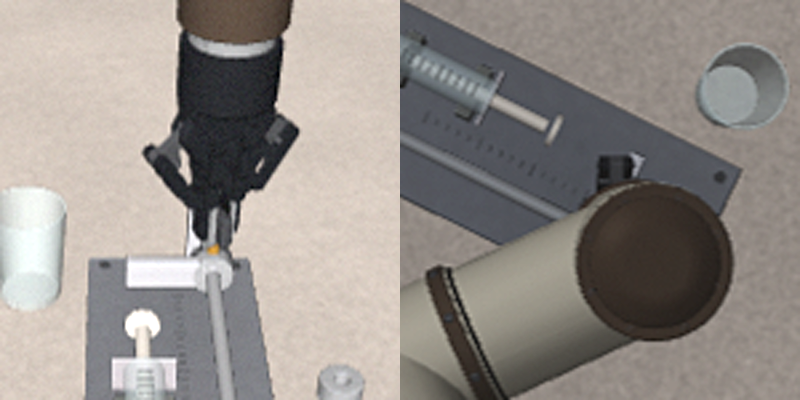

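play_rows:
  moves:
    - [[0, 0, 0], 0.15, 1]
    - [[0, 0, 0], 0.3, 1]
    - [[0, 0, 0], 0.4, 1]
    - [[0, 0, 0], 0.4, 1]

```text
clock: 5.72
position: [510.3, 40.8, 263.2]
ee_rot: [0.766, -0.642, 0.001, -0.0]
contact_force: [-1.5, -0.1, 2.5]
gripper_width: 8.6
```

```bash
python3 look.py
```

```text
5.725 [510.34  40.8  263.19] yaw -169.92 [-1.46 -0.15  2.45] [0.16 0.58 0.  ] 8.574766935969057
```

play_rows:
  moves:
    - [[0, 0, 0], 0.25, 1]
    - [[0, 0, 0], 0.5, 1]
    - [[0, 0, 0], 0.75, 1]
    - [[0, 0, 0], 0.85, 1]
    - [[0, 0, 0], 0.85, 1]

```text
clock: 6.35
position: [510.2, 40.7, 263.2]
ee_rot: [0.889, -0.458, 0.0, -0.0]
contact_force: [-1.4, -1.1, 3.0]
gripper_width: 9.2
```

play_rows:
  moves:
    - [[0, 0, 0], 0.25, 1]
    - [[0, 0, 0], 0.5, 1]
    - [[0, 0, 0], 0.75, 1]
    - [[0, 0, 0], 0.85, 1]
    - [[0, 0, 0], 0.85, 1]
    - [[0, 0, 0], 0.85, 1]

```text
clock: 7.1
position: [510.1, 40.5, 263.1]
ee_rot: [0.968, -0.251, 0.0, -0.0]
contact_force: [-1.3, -2.1, 3.0]
gripper_width: 9.1
```

```bash
python3 look.py p4.png
```

```text
7.1 [510.11  40.54 263.13] yaw -119.03 [-1.35 -2.13  3.03] [-0.34  0.53  0.01] 9.129320842771062
```

View pics/p4.png

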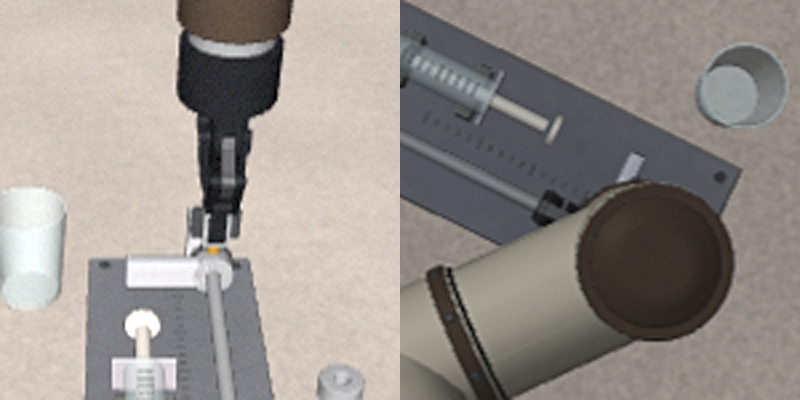

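play_rows:
  moves:
    - [[0.0118, 0.022], 0, 1]

```text
invalid input
```

play_rows:
  moves:
    - [[0.0118, 0.022, 0], 0, 1]
    - [[0.0236, 0.0441, 0], 0, 1]
    - [[0.0353, 0.0661, 0], 0, 1]
    - [[0.0471, 0.0882, 0], 0, 1]
    - [[0.0589, 0.1103, 0], 0, 1]
    - [[0.0707, 0.1323, 0], 0, 1]
    - [[0.0707, 0.1323, 0], 0, 1]

```text
clock: 8.07
position: [531.8, 81.2, 263.2]
ee_rot: [0.968, -0.25, 0.001, -0.001]
contact_force: [-2.2, 2.4, 2.5]
gripper_width: 9.1
```

```bash
python3 look.py p5.png
```

```text
8.075 [531.79  81.21 263.2 ] yaw -118.99 [-2.18  2.39  2.52] [0.76 0.54 0.05] 9.133428477064944
```

View pics/p5.png

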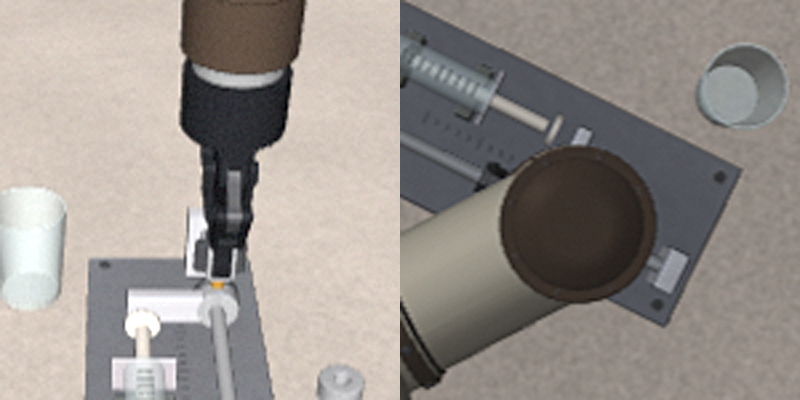

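play_rows:
  moves:
    - [[0.0032, 0.0059, 0], 0, 1]
    - [[0.0063, 0.0118, 0], 0, 1]
    - [[0.0095, 0.0176, 0], 0, 1]
    - [[0.0126, 0.0235, 0], 0, 1]
    - [[0.0126, 0.0235, 0], 0, 1]
    - [[0.0126, 0.0235, 0], 0, 1]

```text
clock: 8.93
position: [535.4, 88.1, 263.2]
ee_rot: [0.968, -0.25, 0.001, -0.001]
contact_force: [-1.8, -0.4, 2.5]
gripper_width: 9.0
```

```bash
cat >> look.py <<'E'
u=np.array([.471,.882,0]); print("along",(s["contact_force"]@u).round(2),"pos along",((s["position"]-[510.11,40.54,0])@u).round(2),"lat",((s["position"]-[510.11,40.54,0])@[.882,-.471,0]).round(2),"Flat",s["contact_force"]@[.882,-.471,0])
E
python3 look.py
```

```text
8.925 [535.41  88.11 263.19] yaw -119.0 [-1.83 -0.45  2.47] [-0.12  0.78  0.06] 8.989405073182784
along -1.26 pos along 53.87 lat -0.09 Flat -1.4009520474806338
```

play_rows:
  moves:
    - [[0.0016, 0.0029, 0], 0, 1]
    - [[0.0031, 0.0059, 0], 0, 1]
    - [[0.0047, 0.0088, 0], 0, 1]
    - [[0.0047, 0.0088, 0], 0, 1]

```text
clock: 9.43
position: [536.9, 90.8, 263.2]
ee_rot: [0.968, -0.25, 0.001, -0.001]
contact_force: [-2.3, -1.3, 3.5]
gripper_width: 8.9
```

```bash
python3 look.py p6.png
```

```text
9.425 [536.87  90.84 263.19] yaw -119.0 [-2.3  -1.33  3.54] [-0.24  0.73  0.01] 8.92960571651708
along -2.26 pos along 56.97 lat -0.09 Flat -1.4007770820968537
```

View pics/p6.png

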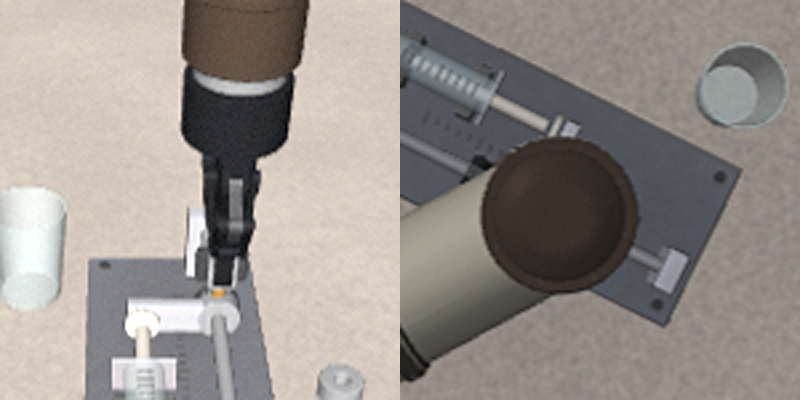

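play_rows:
  moves:
    - [[0.0016, 0.0029, 0], 0, 1]
    - [[0.0024, 0.0044, 0], 0, 1]
    - [[0.0024, 0.0044, 0], 0, 1]

```text
clock: 9.9
position: [537.6, 92.2, 263.2]
ee_rot: [0.968, -0.25, 0.001, -0.001]
contact_force: [-2.5, -0.8, 3.7]
gripper_width: 9.0
```

```bash
python3 look.py
```

```text
9.9 [537.58  92.21 263.18] yaw -119.0 [-2.45 -0.8   3.71] [-0.3   0.82  0.05] 9.011315529938155
along -1.86 pos along 58.51 lat -0.11 Flat -1.7842502137180862
```

play_rows:
  moves:
    - [[0.0016, 0.0029, 0], 0, 1]
    - [[0.0024, 0.0044, 0], 0, 1]
    - [[0.0024, 0.0044, 0], 0, 1]

```text
clock: 10.28
position: [538.3, 93.6, 263.2]
ee_rot: [0.968, -0.25, 0.001, -0.001]
contact_force: [-3.0, -0.9, 3.1]
gripper_width: 9.1
```

```bash
python3 look.py
```

```text
10.275 [538.32  93.6  263.18] yaw -119.0 [-3.05 -0.85  3.13] [-0.3   0.72  0.08] 9.063519681709376
along -2.19 pos along 60.08 lat -0.11 Flat -2.2842764197700496
```

play_rows:
  moves:
    - [[0.0016, 0.0029, 0], 0, 1]
    - [[0.0016, 0.0029, 0], 0, 1]
    - [[0.0016, 0.0029, 0], 0, 1]

```text
clock: 10.65
position: [538.8, 94.3, 263.2]
ee_rot: [0.968, -0.25, 0.001, -0.001]
contact_force: [-2.2, -1.8, 4.5]
gripper_width: 8.9
```

```bash
python3 look.py
```

```text
10.65 [538.76  94.34 263.18] yaw -119.0 [-2.19 -1.83  4.46] [-0.65  0.93 -0.  ] 8.93930063971458
along -2.64 pos along 60.94 lat -0.07 Flat -1.0758735910407116
```

play_rows:
  moves:
    - [[0.0016, 0.0029, 0], 0, 1]
    - [[0.0016, 0.0029, 0], 0, 1]
    - [[0.0016, 0.0029, 0], 0, 1]

```text
clock: 11.02
position: [539.1, 94.9, 263.2]
ee_rot: [0.968, -0.25, 0.001, -0.001]
contact_force: [-3.4, -4.5, 5.1]
gripper_width: 9.0
```

```bash
python3 look.py p7.png
```

```text
11.025 [539.05  94.89 263.16] yaw -119.01 [-3.45 -4.47  5.14] [-1.18  1.06 -0.04] 9.031434140377337
along -5.57 pos along 61.57 lat -0.07 Flat -0.9353571901915044
```

View pics/p7.png

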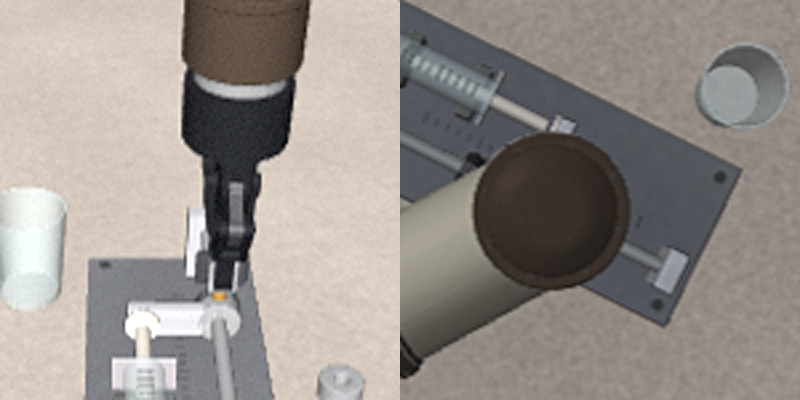

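play_rows:
  moves:
    - [[0.0016, 0.0029, 0], 0, 1]
    - [[0.0016, 0.0029, 0], 0, 1]
    - [[0.0016, 0.0029, 0], 0, 1]

```text
clock: 11.5
position: [539.3, 95.3, 263.2]
ee_rot: [0.968, -0.251, 0.0, -0.0]
contact_force: [-4.1, -3.5, 5.7]
gripper_width: 8.9
```

```bash
python3 look.py
```

```text
11.5 [539.34  95.31 263.17] yaw -119.03 [-4.09 -3.49  5.68] [-1.39  0.97 -0.01] 8.937106834629011
along -5.01 pos along 62.08 lat -0.01 Flat -1.9627825313739338
```

play_rows:
  moves:
    - [[0.0016, 0.0029, 0], 0, 1]
    - [[0.0028, 0.0053, 0], 0, 1]
    - [[0.0028, 0.0053, 0], 0, 1]

```text
clock: 11.88
position: [539.9, 96.1, 263.2]
ee_rot: [0.968, -0.251, -0.0, 0.001]
contact_force: [-3.4, -6.3, 5.8]
gripper_width: 9.1
```

```bash
python3 look.py
```

```text
11.875 [539.88  96.09 263.15] yaw -119.04 [-3.42 -6.27  5.84] [-1.73  0.97  0.02] 9.124924625639224
along -7.14 pos along 63.02 lat 0.09 Flat -0.06478157965631307
```

play_rows:
  moves:
    - [[0.0013, 0.0024, 0], -0.2, 1]
    - [[0.0013, 0.0024, 0], -0.4, 1]
    - [[0.0013, 0.0024, 0], -0.6, 1]
    - [[0.0013, 0.0024, 0], -0.8, 1]
    - [[0.0013, 0.0024, 0], -0.8, 1]

```text
clock: 12.5
position: [540.2, 96.3, 263.2]
ee_rot: [0.895, -0.447, -0.001, 0.001]
contact_force: [-1.8, -4.9, 5.2]
gripper_width: 9.2
```

```bash
python3 look.py p8.png
```

```text
12.5 [540.2   96.25 263.19] yaw -143.11 [-1.85 -4.9   5.19] [-1.55  0.76 -0.12] 9.152855805061549
along -5.19 pos along 63.31 lat 0.3 Flat 0.6792543487032221
```

play_rows:
  moves:
    - [[0.001, 0.0024, 0], -0.2, 1]
    - [[0.001, 0.0024, 0], -0.4, 1]
    - [[0.001, 0.0024, 0], -0.6, 1]
    - [[0.001, 0.0024, 0], -0.8, 1]
    - [[0.001, 0.0024, 0], -0.8, 1]

```text
clock: 13.22
position: [540.5, 96.4, 263.2]
ee_rot: [0.782, -0.624, -0.001, 0.001]
contact_force: [-2.6, -5.6, 4.5]
gripper_width: 9.3
```

```bash
python3 look.py
```

```text
13.225 [540.51  96.36 263.16] yaw -167.15 [-2.62 -5.58  4.51] [-1.65  0.55 -0.13] 9.340384811911882
along -6.15 pos along 63.55 lat 0.52 Flat 0.3181210623174211
```

play_rows:
  moves:
    - [[0, 0, 0], -0.2, 1]
    - [[0, 0, 0], -0.4, 1]
    - [[0, 0, 0], -0.5, 1]
    - [[0, 0, 0], -0.5, 1]
    - [[0, 0, 0], -0.5, 1]

```text
clock: 13.85
position: [540.6, 96.2, 263.2]
ee_rot: [-0.694, 0.72, 0.001, -0.001]
contact_force: [-2.2, -5.3, 3.8]
gripper_width: 9.2
```

```bash
python3 look.py
```

```text
13.85 [540.62  96.15 263.21] yaw 177.87 [-2.16 -5.27  3.78] [-1.43  0.4  -0.12] 9.189590305103057
along -5.66 pos along 63.42 lat 0.72 Flat 0.5738795733909424
```

play_rows:
  moves:
    - [[0, 0, 0], -0.1, 1]
    - [[0, 0, 0], -0.1, 1]
    - [[0, 0, 0], -0.1, 1]

```text
clock: 14.22
position: [540.7, 96.1, 263.2]
ee_rot: [-0.675, 0.738, 0.001, -0.001]
contact_force: [-1.8, -4.3, 4.4]
gripper_width: 9.5
```

```bash
python3 look.py
```

```text
14.225 [540.65  96.14 263.2 ] yaw 174.91 [-1.83 -4.29  4.42] [-1.27  0.52 -0.09] 9.500176558553145
along -4.64 pos along 63.42 lat 0.75 Flat 0.40931638067464543
```

play_rows:
  moves:
    - [[0, 0, 0], 0, 0.6]
    - [[0, 0, 0], 0, 0.2]
    - [[0, 0, 0], 0, -0.2]
    - [[0, 0, 0], 0, -0.2]
    - [[0, 0, 0.1], 0, -0.2]
    - [[0, 0, 0.25], 0, -0.2]
    - [[0, 0, 0.4], 0, -0.2]
    - [[0, 0, 0.4], 0, -0.2]

```text
clock: 15.22
position: [541.4, 96.4, 387.5]
ee_rot: [-0.675, 0.738, -0.001, 0.003]
contact_force: [0.1, 0.1, -1.1]
gripper_width: 51.4
```

play_rows:
  moves:
    - [[-0.2, -0.2, 0.1], 0, -0.2]
    - [[-0.4, -0.4, 0.1], 0, -0.2]
    - [[-0.5, -0.6, 0.1], 0, -0.2]
    - [[-0.5, -0.8, 0.1], 0, -0.2]
    - [[-0.5, -0.8, 0.1], 0, -0.2]
    - [[-0.5, -0.8, 0.1], 0, -0.2]

```text
clock: 15.98
position: [390.1, -145.5, 416.8]
ee_rot: [-0.673, 0.739, -0.001, 0.003]
contact_force: [-0.7, 0.2, 0.2]
gripper_width: 51.3
```

Run:
```python
from h import *
s=arm.read_state(); print(s["clock"],s["position"],s["contact_force"])
p=np.load("pose.npy"); th=np.radians(-28.1); M=np.array([[np.cos(th),-np.sin(th)],[np.sin(th),np.cos(th)]])
a=[]
for n,(x0,y0,w,h) in(("scene",(290,130,120,150)),("top",(220,135,190,150))):
    im=arm.get_image(n); save(im,n+"_e.png"); a.append(cv2.resize(im["pixels"][y0:y0+h,x0:x0+w,::-1],None,fx=2.5 if n=="scene" else 2.6,fy=2.5 if n=="scene" else 2.5,interpolation=cv2.INTER_CUBIC))
cv2.imwrite("pics/p9.png",cv2.convertScaleAbs(np.hstack(a),alpha=1.5))
x0,y0=280,165
b=cv2.imread("pics/top_e.png")[y0:y0+90,x0:x0+90]; cv2.imwrite("pics/p9z.png",cv2.convertScaleAbs(cv2.resize(b,None,fx=6,fy=6,interpolation=cv2.INTER_CUBIC),alpha=1.6))
```

```text
15.975 [ 390.10669783 -145.54820576  416.79663388] [-0.66019268  0.16384577  0.1968302 ]
```

View pics/p9.png

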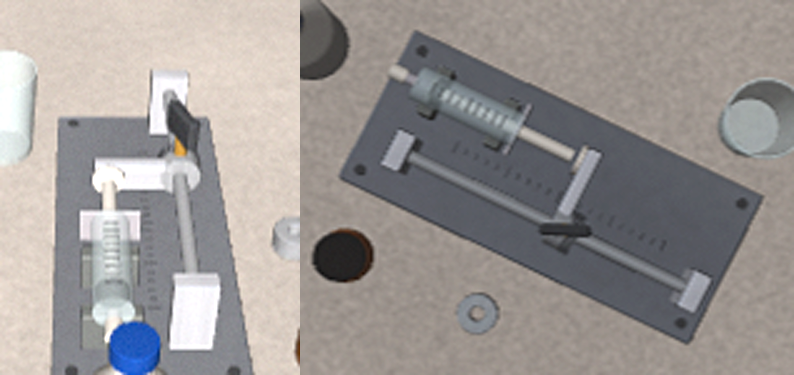

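View pics/p9z.png

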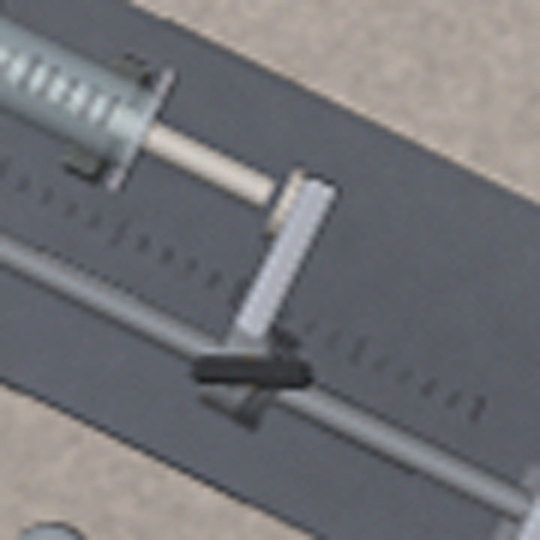

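```bash
python3 -c "
from bench import arm
print(arm.read_state()['joint_vel'].round(3)); print(arm.job_done())"
```

```text
[ 0.032  0.003  0.007  0.002 -0.002  0.001]
the job is handed in; nothing more can be done
None
```

The job is handed in at about 16 s of the 54 s allowed; no verdict is reported. I loosened the thumbscrew by about 63° (to about 1.2 rad) and slid the collar about 63 mm until the arm pressed on the disc. Then I turned the screw back about 66°, let go and moved the gripper clear.

- **Contact force:** I felt the disc at about 60.5 mm of travel and clamped at about 63.4 mm. While still gripping, the wrist read 5 to 7 N along the rod, including about 2 N of drag. That puts the disc force at roughly 4 to 6 N by the wrist reading, or up to about 11 N from the extra travel at 4 N/mm. These two estimates don't agree closely, but both are inside 0.5 to 15 N.
- **Screw tightness:** it ended slightly further clockwise than at the start, which I put at about 0 to 0.1 rad from the turns made and the last top picture. I felt no clear stop at the end of the last 3° of turning.
- **Last pictures:** the arm lies flat on the disc, and the beaker, jar and spare ring look unmoved. Only part of the wash bottle showed in those views, but the gripper never came near it.
- **Not checked:** the force after letting go could not be measured.

One move call was refused for a malformed row and moved nothing.

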